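# Snap the cap onto the flask and keep it pressed down

## Task

Pick up the loose black cap by its orange knob, press it straight down onto the neck of the green flask until it clicks on, and keep pressing after the click until the orange seal under it is squashed more than half way. Hold it down for two seconds and finish while you are still holding and pressing the cap like that: do not ease off or let go. Leave the salt shaker, the tumbler and the spice jar alone.

Things in the scene. Friction and masses are not known exactly. Their poses are not given: they have to be found in the camera images.
- cap: loose snap cap, 60 g, standing mouth down on the table: black ribbed cup, outer diameter 57 mm, 34 mm high to its flat shoulder, with an orange round knob (diameter 26 mm, from 34 to 60 mm height) in the middle. Origin: centre of its underside (the open mouth), z up. Inside, a bead 1 to 5 mm above the mouth leaves an opening of 39 mm; behind it the bore is 47 mm wide and 30 mm deep.
- cap_knob (a point): the cap's axis at the middle of its knob, 47 mm above the cap's underside. Hold the cap by the knob; fingertips on either side of it can also push on the shoulder.
- flask: squat green flask (diameter 77 mm) fixed fast in a round wooden holder (112 mm); it does not move. Origin: centre of the holder's underside on the table, z up. Its upright steel neck, 36 mm in diameter with a tapered top, ends 98.5 mm above the table. Four spring catches stick out of the neck by 4 mm, their tips 4.5 mm above the untouched seal.
- flask_seat (a point): neck's axis at the top of the untouched seal, 80 mm above the table; the neck ends 18.5 mm higher. Pushed down, the cap meets a resistance rising to about 8 to 14 N; when its underside is 1 to 2 mm above this point the bead slips under the catches with a click: the force drops at once below zero (the catches draw the cap down about 4 mm), and pressing on then squashes the seal.
- seal (a joint): how far the orange springy seal ring (58 mm diameter, round the foot of the neck, where the rim of the cap lands) is squashed down, in m: 0 untouched, about 0.002 when the cap has clicked on and nobody presses, 0.008 fully squashed (a hard stop). It pushes back 1.5 N for each mm.
- salt_shaker: grey and clear salt shaker, 44 mm diameter, 90 mm high, a bystander; origin at the centre of its underside
- tumbler: clear drinking glass, 76 mm diameter, 86 mm high, a bystander; origin at the centre of its underside
- spice_jar: spice jar with a red lid, 45 mm diameter, 106 mm high, a bystander; origin at the centre of its underside
Mind the look-alikes: they are no part of the job. What is shaped like the cap but red or yellow is not meant.

How it is judged:
By the outcome, as a careful person would: the job done as asked, in the order asked, and still so for the second after the job is handed in, while the arm keeps its last pose, push and grip.
It also fails if it takes over 51 s, if anything falls off the work surface, if the arm or the gripper's body presses on something with over 40 N, if the wrist force passes 120 N, or if a joint passes its speed limit or range.

## Robot

A 7-joint arm with a two-finger parallel gripper is mounted at the origin on a cart in front of the work surface, level with it; the furniture and walls round the work are solid. World frame = base frame: x ahead of the robot, y to its left, z up, the work surface at z = 0. Lengths are in m, angles in degrees, forces in N, time in s.
With the tool pointing down it reaches from about 0.4 to 0.85 m from the base axis. Payload 4.5 kg.
Tool frame: the origin (TCP) lies at the very end of the fingers, on their centre line; the grasp point (between the pads) lies 19 mm behind it; z points along the fingers, y is the line along which they close (so a half turn about z gives the same grasp; the last joint's range is limited). The gripper opens to 85 mm and grips with 20 to 120 N. Pads are 22 mm wide; open, the fingers measure 114 mm over their backs; the gripper's body (76 mm by 85 mm) begins 54 mm behind the grasp point. The pads swing forward as they close: fully open they stand 13 mm farther back than shut.
Start: joints at [76.421, 39.483, -11.15, 89.685, 9.013, 51.709, -12.324], TCP at [0.167, -0.602, 0.204] pointing down, gripper open.
Joint ranges: [-172.22, 172.22], [-26.19, 119.32], [-84.43, 86.54], [7.71, 146.69], [-57.33, 237.33], [2.42, 119.75], [-152.13, 152.13]. Speed limits (degrees/s): [147.25, 147.25, 180, 180, 180, 180, 180].

## Interface

Orientations are given as [roll, pitch, yaw] about the fixed x, y, z axes, in that order (R = Rz(yaw) Ry(pitch) Rx(roll)).
In Python, from workcell import observe, capture, close_job gives the robot as it stands.
- The arm moves only by the shell command python3 -m crank 'ROWS' [OPENING]. ROWS is JSON, a list of rows, each a list of 2 entries, a list of its own where there are three numbers: the shift along the tool's x, y, z in m, then the turn about the tool's z in degrees. A call has 1 to 8 rows; each row shifts and turns the commanded pose from where the row before left it, along the tool's axes as they then stand; what a row does not reach is not made up. A row lasts 1/12 s, in which the tool goes at most 41.7 mm and 7.16 degrees, less where a joint would pass 70% of its speed; a pose out of reach is approached as far as the arm can. A call is refused whole if a number of a shift passes 0.0417 or a number of a turn 7.16, either way. A call with a gripper value outside its range is refused whole. OPENING is the closure, from -1 (fully open) to 1 (shut), set as the call begins (- or left out, the last holds). The fingers move at their own pace and stop on an object; the grip force is fixed at half the most. Time passes only in rows, so rows that do not move let the fingers close. It gives the time, the measured TCP pose, the force and the opening at its end, in the units of the state.
- observe(): the state, without advancing time (a new reading comes with each control period).
- capture(name): name is "side" or "top" or "wrist"; returns a dict with "img" (420x560x3 uint8, red, green, blue), "K" (3x3 intrinsics, pixels), "camera_from_world" (4x4, takes a point from world to camera coordinates). Camera axes: x right, y down, z forward; pixel columns grow to the right and rows downward; lengths in m; the calibration is good to about 2 mm. A picture is of the moment at which its call begins. There is no depth.
- close_job(): hands the job in, once; it reports no verdict.
The state is a dict: "time_s": time; "joint_pos": joint angles; "joint_velocities": joint speeds; "tau": joint torques, N m; "tool_pos": TCP position; "orientation": TCP orientation; "force": force on the tool from outside, world axes, zero at the start; "moment": the same for the moment, N m; "gripper_width": finger opening in m.
Only numpy, scipy, OpenCV 4.12 (cv2) and the standard library are available. Lean on these libraries where they do the work, as an engineer would, in place of code of your own. Each camera call takes 0.05 s, during which the arm holds its last target. There are 200 camera calls.

## Working session

There is one attempt and no reset: what is moved stays moved. The work goes in short steps, Python scripts to look and compute and a shell command to move; the robot and the scene stay as the last step left them, time stands still between calls to the robot, and variables do not carry over. Pictures are saved under pics/ and viewed, on a budget of 10 in all, crops included, one or two more only if the job needs it, and the job is handed in when it is done.

```bash
mkdir -p pics; ls; python3 - <<'E'
from workcell import observe, capture
import cv2,numpy as np
s=observe(); print({k:np.round(v,3).tolist() for k,v in s.items()})
ims=[]
import pickle
d={}
for n in ("side","top"):
    c=capture(n); d[n]=c
    cv2.imwrite(f"pics/{n}0.png",cv2.cvtColor(c["img"],cv2.COLOR_RGB2BGR))
    print(n,c["K"].tolist() if hasattr(c["K"],'tolist') else c["K"],np.round(c["camera_from_world"],4).tolist())
pickle.dump(d,open("c0.pkl","wb"))
E
```

```text
pics
{'time_s': 0.0, 'joint_pos': [76.423, 39.532, -11.144, 89.744, 9.013, 51.709, -12.325], 'joint_velocities': [-0.077, 0.02, 0.026, -0.003, 0.052, 0.025, 0.02], 'tau': [0.0, -53.961, -1.267, -15.855, 0.009, 0.009, 0.0], 'tool_pos': [0.167, -0.602, 0.203], 'orientation': [-179.897, 0.009, 15.517], 'force': [0.314, -0.597, 0.617], 'moment': [0.005, 0.006, 0.028], 'gripper_width': 0.085}
side [[468.16919017104146, 0.0, 271.39368342833365], [0.0, 468.16919017104146, 215.97371617576843], [0.0, 0.0, 1.0]] [[0.9068, -0.4215, -0.0014, -0.5111], [-0.2405, -0.5146, -0.823, 0.2086], [0.3462, 0.7467, -0.568, 0.7173], [0.0, 0.0, 0.0, 1.0]]
top [[494.9941078402308, 0.0, 279.8790509786897], [0.0, 494.9941078402308, 214.50182533736464], [0.0, 0.0, 1.0]] [[-0.0144, -0.9998, 0.0121, 0.009], [-0.9946, 0.0131, -0.1033, 0.5685], [0.1031, -0.0135, -0.9946, 0.9747], [0.0, 0.0, 0.0, 1.0]]
```

View pics/side0.png

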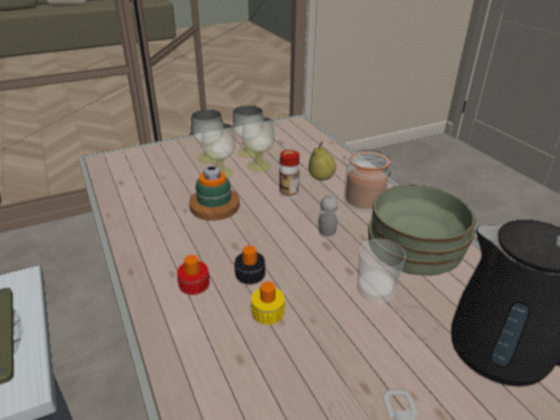

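View pics/top0.png

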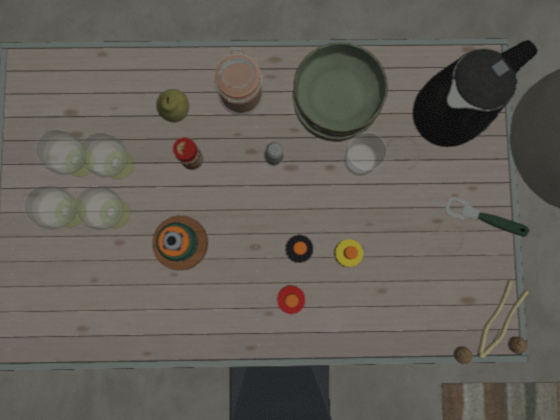

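Side view: candidates are the black cap with orange knob (250,265), the red one (194,277) and the yellow one (268,304); in the top view they are at (299,248), (291,299) and (349,252). I choose the black one. The flask is at side (213,190) and top (178,240), with its neck top at about (212,172) and (173,240).

```bash
cat > h.py <<'E'
import numpy as np,cv2
def ray(c,u,v):
    T=np.array(c["camera_from_world"]);R=T[:3,:3]
    return -R.T@T[:3,3], R.T@np.linalg.solve(np.array(c["K"]),[u,v,1.])
def onz(c,u,v,z):
    o,d=ray(c,u,v); return o+d*(z-o[2])/d[2]
def tri(a,p,b,q):
    o1,d1=ray(a,*p);o2,d2=ray(b,*q)
    s=np.linalg.lstsq(np.c_[d1,-d2],o2-o1,rcond=None)[0]
    P,Q=o1+s[0]*d1,o2+s[1]*d2
    return (P+Q)/2,np.linalg.norm(P-Q)
def proj(c,p):
    q=np.array(c["K"])@(np.array(c["camera_from_world"])@np.r_[p,1])[:3]; return q[:2]/q[2]
def comps(img,lo,hi,mn=20):
    m=cv2.inRange(cv2.cvtColor(img,cv2.COLOR_RGB2HSV),lo,hi)
    n,l,s,ce=cv2.connectedComponentsWithStats(m)
    return [(s[i].tolist(),ce[i].round(1).tolist()) for i in range(1,n) if s[i][4]>=mn],l
E
python3 - <<'E'
import pickle,cv2,numpy as np
from h import *
d=pickle.load(open("c0.pkl","rb"))
for n in d:
    for x in comps(d[n]["img"],(5,170,100),(17,255,255))[0]: print(n,x)
def crop(n,x,y,w,h): return cv2.resize(d[n]["img"][y:y+h,x:x+w],(400,300),interpolation=cv2.INTER_CUBIC)
a=np.vstack([np.hstack([crop("side",220,235,60,45),crop("side",180,160,80,60)]),np.hstack([crop("top",270,225,60,45),crop("top",140,210,80,60)])])
cv2.imwrite("pics/crop.png",a[...,::-1])
E
```

```text
side ([199, 172, 27, 15, 195], [212.2, 180.5])
side ([243, 246, 14, 19, 233], [249.4, 255.1])
side ([184, 255, 16, 21, 266], [191.5, 265.3])
side ([260, 282, 16, 20, 254], [267.5, 291.5])
top ([159, 226, 30, 30, 343], [174.6, 241.3])
top ([294, 242, 13, 13, 134], [300.0, 247.7])
top ([345, 247, 13, 12, 123], [350.7, 252.2])
top ([285, 293, 14, 15, 164], [291.4, 300.4])
```

View pics/crop.png

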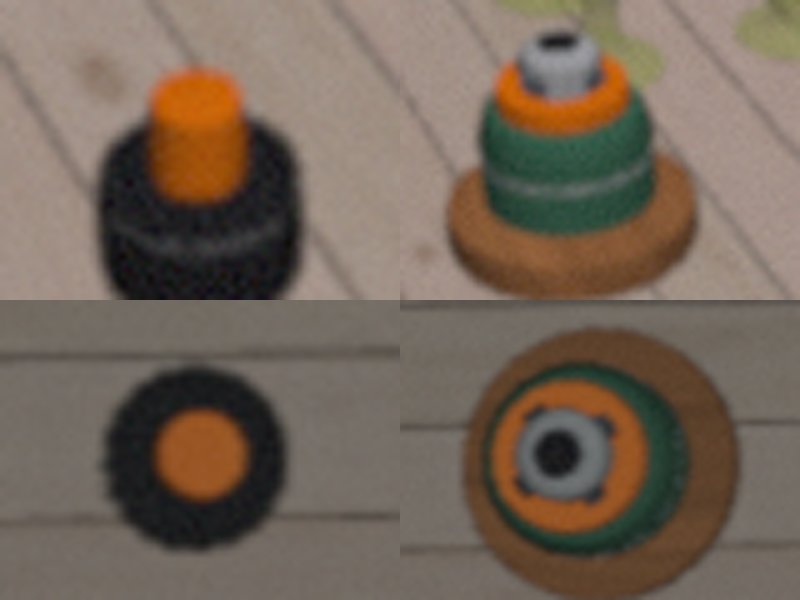

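The crop confirms the black ribbed cap with the orange knob. Its knob top is at side (249.5,249.6) and top (300,248). The neck hole is at side (211.8,168.4) and top (171.4,240.4).

```bash
python3 - <<'E'
import pickle
from h import *
from workcell import observe
d=pickle.load(open("c0.pkl","rb"));S,T=d["side"],d["top"]
np.set_printoptions(precision=4,suppress=True)
print("knob top",*tri(S,(249.5,249.6),T,(300,247.8)), onz(T,300,247.8,.06),onz(S,249.5,249.6,.06))
print("neck",*tri(S,(211.8,168.4),T,(171.4,240.4)),onz(T,171.4,240.4,.0985),onz(S,211.8,168.4,.0985))
print("seal",onz(T,174,241,.08))
m=comps(T["img"],(0,0,0),(180,255,45),100)[0]
for x in m:
  if 280<x[1][0]<320: print(x)
E
python3 -m crank '[[[0,0,-0.01],0]]' -1
```

```text
knob top [ 0.5014 -0.0375  0.0578] 0.0038462788217628802 [ 0.4995 -0.0367  0.06  ] [ 0.5022 -0.0406  0.06  ]
neck [0.5174 0.2059 0.0964] 0.004187315623891262 [0.5153 0.206  0.0985] [0.5183 0.2014 0.0985]
seal [0.5151 0.2049 0.08  ]
([286, 236, 26, 26, 361], [298.2, 248.7])
time_s: 0.18
tool_pos: [0.1665, -0.6004, 0.2122]
orientation: [-179.7, 0.0, 15.5]
force: [0.9, 0.1, 1.0]
gripper_width: 0.0852
```

```bash
python3 -m crank '[[[0.022,-0.021,0],0],[[0.022,-0.021,0],0],[[0.022,-0.021,0],0],[[0.022,-0.021,0],0],[[0.022,-0.021,0],0],[[0.022,-0.021,0],0],[[0.022,-0.021,0],0],[[0.022,-0.021,0],0]]' -0.3
python3 -m crank '[[[0.022,-0.021,0],0],[[0.022,-0.021,0],0],[[0.022,-0.021,0],0],[[0.022,-0.021,0],0],[[0.022,-0.021,0],0],[[0.022,-0.021,0],0],[[0.022,-0.021,0],0],[[0.022,-0.021,0],0]]'
python3 -m crank '[[[0.022,-0.021,0],0],[[0.022,-0.021,0],0],[[0.022,-0.021,0],0],[[0.022,-0.021,0],0],[[0.022,-0.021,0],0],[[0,0,0],0],[[0,0,0],0]]'
```

```text
time_s: 0.85
tool_pos: [0.2926, -0.3922, 0.215]
orientation: [180.0, -0.0, 15.5]
force: [1.4, -0.2, -0.6]
gripper_width: 0.0558
time_s: 1.52
tool_pos: [0.4174, -0.1831, 0.215]
orientation: [180.0, -0.0, 15.5]
force: [0.1, 0.2, -0.8]
gripper_width: 0.0556
time_s: 2.1
tool_pos: [0.4955, -0.0516, 0.2147]
orientation: [-180.0, -0.1, 15.8]
force: [0.2, -0.8, -0.5]
gripper_width: 0.0558
```

```bash
python3 - <<'E'
import pickle
from workcell import observe, capture
from h import *
np.set_printoptions(precision=4,suppress=True)
c=capture("wrist");pickle.dump(c,open("w1.pkl","wb"))
cv2.imwrite("pics/w1.png",c["img"][...,::-1])
for x in comps(c["img"],(5,170,80),(17,255,255),60)[0]: print(x,onz(c,*x[1],.06))
print(proj(c,(.5,-.038,.06)),proj(c,observe()["tool_pos"]),ray(c,0,0)[0])
E
```

```text
([0, 60, 43, 68, 462], [30.9, 94.3]) [0.5209 0.1946 0.06  ]
([260, 167, 21, 11, 60], [270.4, 170.4]) [ 0.5128 -0.037   0.06  ]
([345, 202, 20, 19, 130], [351.6, 208.2]) [ 0.4979 -0.1267  0.06  ]
([217, 248, 25, 30, 245], [231.0, 256.9]) [ 0.4124 -0.021   0.06  ]
[267.9743 182.9795] [282.9951 253.691 ] [ 0.5641 -0.0319  0.3841]
```

View pics/w1.png

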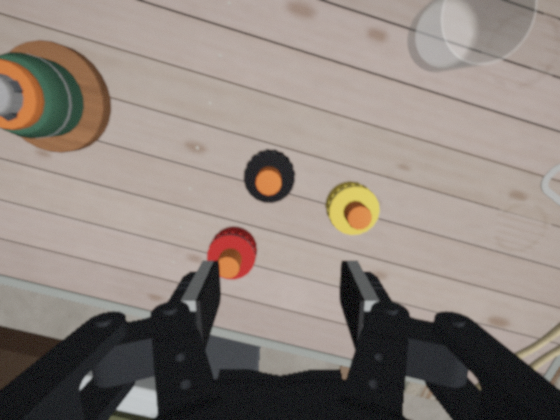

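Wrist view: the black cap's knob top is at about (268,182), which matches the predicted (268,183). The flask is at the upper left (neck near 5,95). Next I descend part way and re-check.

```bash
python3 -m crank '[[[0.004,-0.006,0.02],0],[[0.004,-0.006,0.02],0],[[0,0,0.025],0],[[0,0,0.025],0],[[0,0,0],0],[[0,0,0],0]]'
python3 - <<'E'
import pickle
from workcell import observe, capture
from h import *
np.set_printoptions(precision=4,suppress=True)
T=pickle.load(open("c0.pkl","rb"))
w1=pickle.load(open("w1.pkl","rb"))
c=capture("wrist");pickle.dump(c,open("w2.pkl","wb"))
cv2.imwrite("pics/w2.png",c["img"][...,::-1])
p=proj(c,(.5,-.038,.06));print(p,observe()["tool_pos"])
for w in (w1,c):
  for lo in ((4,90,70),(4,90,150),(4,90,170)):
    for x in comps(w["img"],lo,(22,255,255),60)[0]: print(lo,x,onz(w,*x[1],.06))
E
```

```text
time_s: 2.65
tool_pos: [0.4975, -0.0415, 0.124]
orientation: [180.0, 0.2, 15.4]
force: [0.5, -0.4, 0.7]
gripper_width: 0.055
[276.2391 212.7352] [ 0.4987 -0.0413  0.125 ]
(4, 90, 70) ([11, 41, 99, 111, 3874], [74.1, 96.4]) [0.5299 0.156  0.06  ]
(4, 90, 70) ([0, 59, 45, 71, 1713], [23.2, 96.4]) [0.5171 0.2014 0.06  ]
(4, 90, 70) ([254, 166, 29, 31, 693], [268.4, 181.1]) [ 0.5019 -0.0379  0.06  ]
(4, 90, 70) ([344, 201, 28, 29, 620], [357.4, 215.1]) [ 0.4926 -0.1349  0.06  ]
(4, 90, 70) ([217, 248, 25, 31, 621], [229.1, 263.0]) [ 0.4049 -0.0207  0.06  ]
(4, 90, 150) ([0, 60, 43, 69, 1484], [22.5, 96.4]) [0.5169 0.202  0.06  ]
(4, 90, 150) ([86, 101, 16, 11, 88], [93.8, 105.7]) [0.5266 0.1375 0.06  ]
(4, 90, 150) ([84, 114, 15, 9, 65], [91.0, 118.0]) [0.5148 0.1387 0.06  ]
(4, 90, 150) ([44, 128, 51, 22, 507], [72.0, 138.5]) [0.4909 0.1541 0.06  ]
(4, 90, 150) ([256, 170, 25, 25, 515], [268.2, 182.0]) [ 0.501 -0.038  0.06 ]
(4, 90, 150) ([346, 202, 26, 28, 483], [359.3, 217.4]) [ 0.4908 -0.1376  0.06  ]
(4, 90, 150) ([218, 249, 24, 30, 438], [229.2, 266.3]) [ 0.4012 -0.0217  0.06  ]
(4
[... 718 characters left out ...]
0) ([28, 121, 23, 10, 75], [38.9, 125.0]) [0.5174 0.1342 0.06  ]
(4, 90, 150) ([0, 138, 45, 20, 536], [24.3, 147.7]) [0.4992 0.143  0.06  ]
(4, 90, 150) ([0, 156, 26, 10, 142], [10.6, 160.9]) [0.4873 0.1518 0.06  ]
(4, 90, 150) ([259, 194, 34, 34, 913], [275.6, 210.2]) [ 0.5017 -0.037   0.06  ]
(4, 90, 150) ([381, 235, 34, 38, 810], [398.0, 255.6]) [ 0.4916 -0.1368  0.06  ]
(4, 90, 150) ([212, 292, 29, 42, 585], [226.1, 319.1]) [ 0.4021 -0.0223  0.06  ]
(4, 90, 170) ([259, 195, 34, 32, 861], [275.7, 210.4]) [ 0.5016 -0.0372  0.06  ]
(4, 90, 170) ([382, 241, 33, 32, 779], [398.3, 256.0]) [ 0.4914 -0.1372  0.06  ]
(4, 90, 170) ([212, 307, 28, 27, 513], [225.1, 320.7]) [ 0.4004 -0.0218  0.06  ]
```

View pics/w2.png

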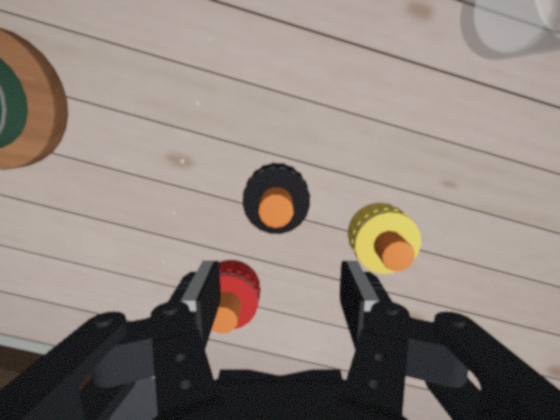

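Same cap, knob top at (275.7,210.4), giving (0.5015,-0.0373). Descending and gripping.

```bash
python3 -m crank '[[[0.002,-0.0015,0.02],0],[[0.002,-0.0015,0.02],0],[[0,0,0.02],0],[[0,0,0.015],0],[[0,0,0.010],0],[[0,0,0],0],[[0,0,0],0]]'
python3 -m crank '[[[0,0,0],0],[[0,0,0],0],[[0,0,0],0],[[0,0,0],0],[[0,0,0],0],[[0,0,0],0]]' 1
```

```text
time_s: 3.28
tool_pos: [0.5026, -0.0365, 0.0402]
orientation: [180.0, -0.1, 15.5]
force: [0.3, -0.7, 0.6]
gripper_width: 0.0555
time_s: 3.78
tool_pos: [0.5021, -0.0361, 0.0395]
orientation: [180.0, -0.0, 15.5]
force: [0.8, -1.0, -0.1]
gripper_width: -0.0005
```

The fingers shut fully, so the grasp missed. Looking again.

```bash
python3 - <<'E'
import pickle
from workcell import observe, capture
from h import *
np.set_printoptions(precision=4,suppress=True)
s=capture("side");w=capture("wrist");t=capture("top")
pickle.dump((s,w,t),open("c3.pkl","wb"))
for n,c in (("s",s),("w",w),("t",t)):
  print(n,proj(c,observe()["tool_pos"]))
  for x in comps(c["img"],(4,120,150),(22,255,255),60)[0]: print(x,onz(c,*x[1],.06))
a=np.hstack([cv2.resize(s["img"][140:320,120:360],(400,300)),cv2.resize(w["img"],(400,300))])
cv2.imwrite("pics/m3.png",a[...,::-1])
E
```

```text
s [248.7047 257.2273]
([199, 171, 24, 16, 183], [211.2, 180.1]) [0.5201 0.2194 0.06  ]
([243, 246, 14, 18, 175], [249.7, 254.4]) [ 0.4974 -0.0531  0.06  ]
([184, 255, 17, 21, 254], [191.6, 264.7]) [ 0.3975 -0.0368  0.06  ]
([259, 281, 18, 23, 275], [268.2, 291.3]) [ 0.4884 -0.1502  0.06  ]
w [280.164  251.3075]
([257, 246, 50, 22, 557], [283.6, 255.5]) [ 0.5087 -0.0359  0.06  ]
([436, 292, 47, 61, 1434], [459.8, 330.2]) [ 0.4925 -0.1364  0.06  ]
t [299.1123 246.9542]
([159, 227, 30, 29, 310], [174.6, 241.1]) [0.5159 0.2077 0.06  ]
```

View pics/m3.png

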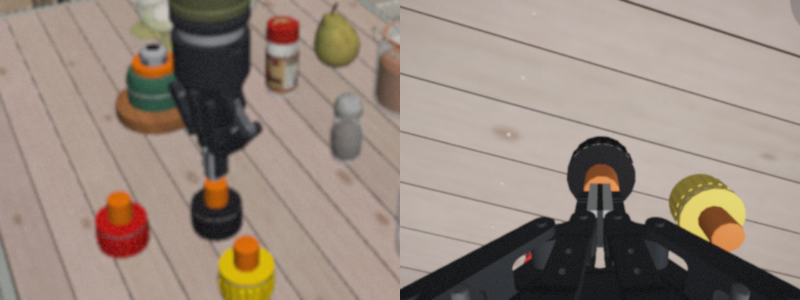

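```bash
python3 - <<'E'
import pickle
from workcell import observe
from h import *
np.set_printoptions(precision=4,suppress=True)
s,w,t=pickle.load(open("c3.pkl","rb"))
p=observe()["tool_pos"]; print(p,observe()["gripper_width"])
for dz in (0,.01,.02,.025,.03): 
    q=np.array(p)+[0,0,dz]; print(dz,proj(s,q),proj(w,q))
a=np.hstack([cv2.resize(s["img"][220:290,215:285],(490,490)),cv2.resize(w["img"][190:290,230:330],(300,300)) if 0 else cv2.copyMakeBorder(cv2.resize(w["img"][195:285,235:325],(300,300)),0,190,0,0,0)])
cv2.imwrite("pics/m4.png",a[...,::-1])
E
```

```text
[ 0.5019 -0.0361  0.0393] 5.0526061826860563e-05
0 [248.7047 257.2273] [280.164  251.3075]
0.01 [248.5427 252.8991] [280.2074 258.7898]
0.02 [248.3784 248.5118] [280.2558 267.1493]
0.025 [248.2954 246.2955] [280.2822 271.7077]
0.03 [248.2119 244.064 ] [280.3103 276.55  ]
```

View pics/m4.png

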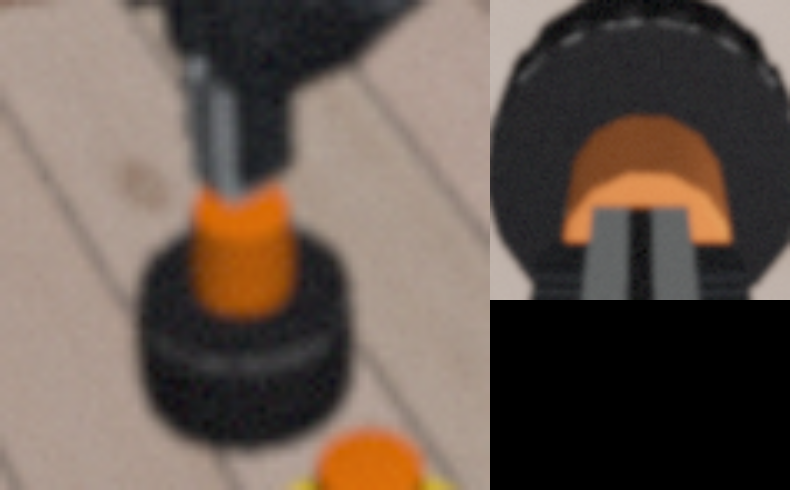

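The fingertips stand about 21 mm higher than the reported TCP: the side view has them at (248.9,247.9), just over the knob top, and the wrist view agrees. The lateral position is fine. I trust the images, so I open, go 24 mm lower and grip.

```bash
python3 -m crank '[[[0,0,-0.004],0],[[0,0,0],0],[[0,0,0],0],[[0,0,0],0],[[0,0,0],0]]' -0.3
python3 -m crank '[[[0,0,0.010],0],[[0,0,0.010],0],[[0,0,0.008],0],[[0,0,0],0],[[0,0,0],0]]'
python3 -m crank '[[[0,0,0],0],[[0,0,0],0],[[0,0,0],0],[[0,0,0],0],[[0,0,0],0],[[0,0,0],0]]' 1
```

```text
time_s: 4.35
tool_pos: [0.5019, -0.0361, 0.0433]
orientation: [180.0, -0.0, 15.5]
force: [0.2, 0.3, 0.7]
gripper_width: 0.0549
time_s: 4.77
tool_pos: [0.5012, -0.036, 0.0143]
orientation: [-180.0, 0.1, 15.5]
force: [-0.5, 0.3, 0.0]
gripper_width: 0.0556
time_s: 5.27
tool_pos: [0.5023, -0.0361, 0.0157]
orientation: [180.0, -0.0, 15.5]
force: [-0.1, -0.4, 3.2]
gripper_width: 0.0237
```

```bash
python3 -m crank '[[[0,0,-0.015],0],[[0,0,-0.025],0],[[0,0,-0.025],0],[[0,0,-0.025],0],[[0,0,-0.025],0],[[0,0,-0.015],0],[[0,0,0],0]]'
python3 -m crank '[[[0.008,-0.023,0],0],[[0.008,-0.023,0],0],[[0.008,-0.023,0],0],[[0.008,-0.023,0],0],[[0.008,-0.023,0],0]]'
python3 -m crank '[[[0.008,-0.023,0],0],[[0.008,-0.023,0],0],[[0.008,-0.023,0],0],[[0.008,-0.023,0],0],[[0.008,-0.023,0],0],[[0,0,0],0],[[0,0,0],0]]'
python3 - <<'E'
import pickle
from workcell import observe, capture
from h import *
s=capture("side");t=capture("top");w=capture("wrist")
pickle.dump((s,w,t),open("c5.pkl","wb"))
o=observe();print(o["tool_pos"],o["gripper_width"],o["force"],o["time_s"])
a=np.hstack([cv2.resize(s["img"][100:220,150:270],(400,400),interpolation=cv2.INTER_CUBIC),cv2.resize(w["img"][150:350,180:380],(400,400))])
cv2.imwrite("pics/m5.png",a[...,::-1])
E
```

```text
time_s: 5.85
tool_pos: [0.504, -0.0361, 0.1481]
orientation: [179.9, -0.3, 15.5]
force: [0.8, 0.1, -1.2]
gripper_width: 0.0241
time_s: 6.27
tool_pos: [0.5089, 0.0863, 0.1442]
orientation: [180.0, 0.1, 15.5]
force: [-0.3, 0.6, -0.1]
gripper_width: 0.0233
time_s: 6.85
tool_pos: [0.5165, 0.2086, 0.144]
orientation: [-180.0, 0.1, 15.7]
force: [0.1, -0.7, -1.8]
gripper_width: 0.0239
[0.51708944 0.20503329 0.14454646] 0.023470883436221647 [-0.0804404   0.03458472 -0.61031977] 7.0
```

View pics/m5.png

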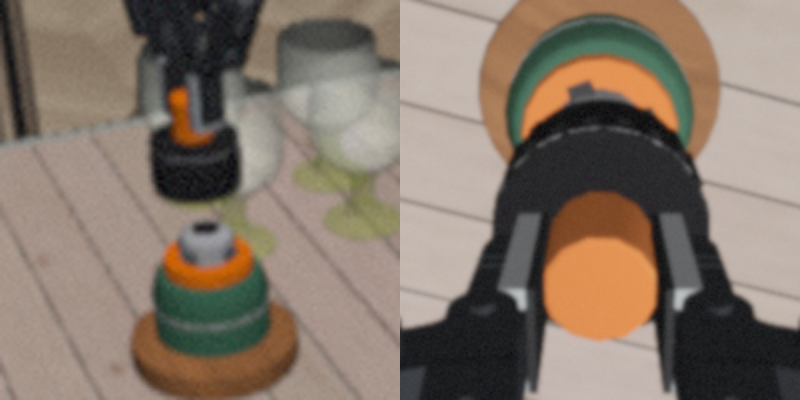

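```bash
python3 - <<'E'
import pickle
from h import *
np.set_printoptions(precision=4,suppress=True)
s,w,t=pickle.load(open("c5.pkl","rb"));c0=pickle.load(open("c0.pkl","rb"))
# cap in side: black mask row widths
g=cv2.cvtColor(s["img"],cv2.COLOR_RGB2HSV)[...,2]
for r in range(144,158,2):
    x=np.where(g[r,185:235]<60)[0]+185; print(r,x.min(),x.max(),(x.min()+x.max())/2)
for z in (.0985,.129,.14,.163,.189):
    print(z,proj(s,(.5174,.204,z)),proj(w,(.5174,.205,z)))
lo=((4,90,150),(22,255,255))
for x in comps(w["img"],*lo,60)[0]: print(x,onz(w,*x[1],.189),onz(w,*x[1],.08))
# seal outer arc in wrist -> plane z=.08, circle fit with known radius via least squares
m=cv2.inRange(cv2.cvtColor(w["img"],cv2.COLOR_RGB2HSV),*lo);pts=[]
for u in range(244,318):
    col=np.where(m[170:230,u]>0)[0]
    if len(col)>3: pts.append(onz(w,u,170+col[0]-.5,.08)[:2])
pts=np.array(pts)
from scipy.optimize import least_squares
f=least_squares(lambda q:np.hypot(*(pts-q).T)-.029,[.517,.205],loss="soft_l1",f_scale=.0005);print("seal wrist",f.x,np.std(f.fun),len(pts))
# steel neck in wrist c5, side
print(proj(w,(.517,.205,.0985)))
E
```

```text
144 196 220 208.0
146 196 220 208.0
148 196 220 208.0
150 196 221 208.5
152 196 221 208.5
154 197 220 208.5
156 197 220 208.5
0.0985 [211.0083 167.957 ] [280.7134 224.3371]
0.129 [209.9153 155.0565] [280.9866 240.4939]
0.14 [209.5115 150.2908] [281.1061 247.5624]
0.163 [208.6502 140.1247] [281.4055 265.2672]
0.189 [207.6477 128.2929] [281.8577 292.0083]
([372, 0, 22, 6, 91], [384.2, 2.5]) [0.6298 0.2012 0.189 ] [0.6681 0.1801 0.08  ]
([220, 137, 120, 93, 3366], [279.5, 170.3]) [0.567  0.2197 0.189 ] [0.5502 0.2149 0.08  ]
([241, 178, 78, 41, 1358], [279.5, 194.1]) [0.5581 0.2172 0.189 ] [0.5335 0.2103 0.08  ]
([252, 266, 56, 55, 2447], [280.1, 293.1]) [0.5167 0.2056 0.189 ] [0.4559 0.1884 0.08  ]
seal wrist [0.5174 0.2054] 0.004441408667713993 74
[280.5578 224.871 ]
```

```bash
python3 - <<'E'
import pickle
from h import *
from scipy.optimize import least_squares
np.set_printoptions(precision=4,suppress=True)
s,w,t=pickle.load(open("c5.pkl","rb"));d=pickle.load(open("c0.pkl","rb"));s0=d["side"]
H=lambda c:cv2.cvtColor(c["img"],cv2.COLOR_RGB2HSV)
OR=((5,150,120),(17,255,255));GR=((70,60,20),(95,255,255))
for n,c in (("s0",s0),("s",s)):
    for nm,k in (("or",OR),("gr",GR)):
        m=cv2.inRange(H(c),*k); r=[]
        for v in (range(176,186,2) if nm=="or" else range(188,204,3)):
            x=np.where(m[v,190:240])[0]+190
            if len(x): r.append((v,x.min(),x.max(),(x.min()+x.max())/2))
        print(n,nm,r)
for z in (.05,.06,.078): print(z,proj(s,(.5174,.204,z)))
def fit(c,mask,R,z,x0,box):
    cs=max(cv2.findContours(mask,cv2.RETR_EXTERNAL,cv2.CHAIN_APPROX_NONE)[0],key=cv2.contourArea)[:,0]
    cs=[p for p in cs if box[0]<p[0]<box[1] and box[2]<p[1]<box[3]]
    P=np.array([onz(c,*p,z)[:2] for p in cs])
    f=least_squares(lambda q:np.hypot(*(P-q).T)-R,x0,loss="soft_l1",f_scale=.0003)
    return f.x,np.median(abs(f.fun)),len(P)
def comp(c,lo,hi,seed):
    m=cv2.inRange(H(c),lo,hi);n,l=cv2.connectedComponents(m);return (l==l[seed[1],seed[0]]).astype(np.uint8)
print("wrist seal",fit(w,comp(w,(4,120,190),(22,255,255),(250,205)),.029,.08,[.517,.205],(245,315,170,192)))
print("top seal",fit(d["top"],comp(d["top"],*OR,(163,241)),.029,.08,[.515,.205],(0,560,0,420)))
print("knob wrist",fit(w,comp(w,(4,90,150),(22,255,255),(280,293)),.013,.189,[.517,.205],(0,560,295,330)))
print("knob top0",fit(d["top"],comp(d["top"],*OR,(300,248)),.013,.06,[.5,-.037],(0,560,0,420)))
E
```

```text
s0 or [(176, np.int64(200), np.int64(225), np.float64(212.5)), (178, np.int64(199), np.int64(225), np.float64(212.0)), (180, np.int64(200), np.int64(224), np.float64(212.0)), (182, np.int64(201), np.int64(223), np.float64(212.0)), (184, np.int64(202), np.int64(220), np.float64(211.0))]
s0 gr [(188, np.int64(197), np.int64(228), np.float64(212.5)), (191, np.int64(197), np.int64(228), np.float64(212.5)), (194, np.int64(200), np.int64(222), np.float64(211.0)), (197, np.int64(198), np.int64(228), np.float64(213.0)), (200, np.int64(199), np.int64(227), np.float64(213.0)), (203, np.int64(201), np.int64(223), np.float64(212.0))]
s or [(176, np.int64(200), np.int64(225), np.float64(212.5)), (178, np.int64(199), np.int64(225), np.float64(212.0)), (180, np.int64(200), np.int64(224), np.float64(212.0)), (182, np.int64(201), np.int64(223), np.float64(212.0)), (184, np.int64(202), np.int64(221), np.float64(211.5))]
s gr [(188, np.int64(197), np.int64(228), np.float64(212.5)), (191, np.int64(198), np.int64(228), np.float64(213.0)), (194, np.int64(200), np.int64(229), np.float64(214.5)), (197, np.int64(198), np.int64(229), np.float64(213.5)), (200, np.int64(199), np.int64(227), np.float64(213.0)), (203, np.int64(202), np.int64(223), np.float64(212.5))]
0.05 [212.67   187.5687]
0.06 [212.3348 183.6122]
0.078 [211.7218 176.3777]
wrist seal (array([0.5158, 0.205 ]), np.float64(0.00017361462427950558), 67)
top seal (array([ 0.2798, -0.2704]), np.float64(0.31896052615583825), 977)
knob wrist (array([0.517 , 0.2058]), np.float64(0.00019807128423942298), 75)
knob top0 (array([ 0.5013, -0.0363]), np.float64(0.0018502957158954524), 33)
```

```bash
python3 -m crank '[[[0,0,0.006],0],[[0,0,0.006],0],[[0,0,0.006],0],[[0,0,0.006],0],[[0,0,0],0],[[0,0,0],0]]'
python3 - <<'E'
import pickle
from workcell import observe, capture
from h import *
s=capture("side");w=capture("wrist")
pickle.dump((s,w),open("c6.pkl","wb"))
o=observe();print(o["tool_pos"],o["force"])
a=np.hstack([cv2.resize(s["img"][130:200,180:245],(520,560),interpolation=cv2.INTER_CUBIC),cv2.copyMakeBorder(cv2.resize(w["img"][150:350,210:350],(280,400)),0,160,0,0,0)])
cv2.imwrite("pics/m6.png",a[...,::-1])
g=s["img"].astype(int).mean(2)
for r in range(152,168,2): print(r,g[r,190:230].astype(int).tolist())
E
```

```text
time_s: 7.5
tool_pos: [0.5171, 0.2067, 0.1207]
orientation: [180.0, 0.1, 15.5]
force: [0.0, -0.2, -1.3]
gripper_width: 0.0238
[0.51761508 0.20704163 0.12131692] [ 0.11694435 -0.63275097  0.73392976]
152 [147, 149, 148, 148, 146, 130, 95, 53, 30, 29, 33, 28, 35, 48, 59, 70, 78, 79, 85, 83, 88, 91, 81, 75, 65, 47, 32, 31, 28, 30, 34, 48, 96, 148, 168, 166, 165, 163, 159, 155]
154 [151, 147, 145, 146, 148, 137, 106, 58, 28, 31, 31, 39, 31, 40, 34, 43, 41, 54, 57, 59, 55, 50, 52, 46, 36, 36, 25, 33, 30, 33, 43, 53, 77, 123, 156, 169, 165, 155, 141, 135]
156 [148, 146, 146, 148, 148, 133, 104, 62, 36, 35, 37, 35, 26, 33, 29, 34, 27, 33, 31, 24, 34, 30, 27, 31, 36, 34, 42, 43, 50, 48, 45, 37, 57, 97, 143, 150, 144, 138, 137, 129]
158 [132, 142, 147, 149, 150, 134, 99, 53, 31, 35, 45, 44, 50, 54, 57, 56, 57, 54, 51, 55, 60, 59, 61, 60, 60, 53, 51, 46, 46, 31, 34, 19, 29, 75, 115, 131, 140, 144, 150, 155]
160 [133, 136, 141, 147, 151, 139, 107, 62, 22, 21, 21, 35, 35, 36, 38, 41, 41, 37, 45, 36, 43, 42, 45, 38, 41, 38, 27, 28, 24, 20, 33, 24, 34, 79, 123, 146, 153, 151, 152, 155]
162 [148, 137, 129, 134, 146, 145, 124, 79, 31, 20, 20, 29, 30, 34, 21, 13, 30, 28, 31, 27, 31, 30, 27, 22, 31, 22, 27, 28, 31, 23, 26, 26, 35, 75, 120, 150, 154, 155, 153, 153]
164 [151, 151, 143, 136, 135, 138, 129, 87, 41, 26, 22, 22, 30, 16, 21, 29, 28, 23, 35, 28, 29, 14, 26, 26, 15, 28, 13, 23, 18, 20, 25, 26, 43, 84, 131, 150, 154, 152, 157, 154]
166 [148, 151, 150, 146, 136, 131, 132, 115, 68, 33, 24, 22, 23, 29, 25, 13, 30, 33, 27, 30, 33, 18, 30, 27, 29, 29, 24, 26, 28, 23, 23, 34, 55, 94, 126, 142, 151, 148, 148, 153]
```

View pics/m6.png

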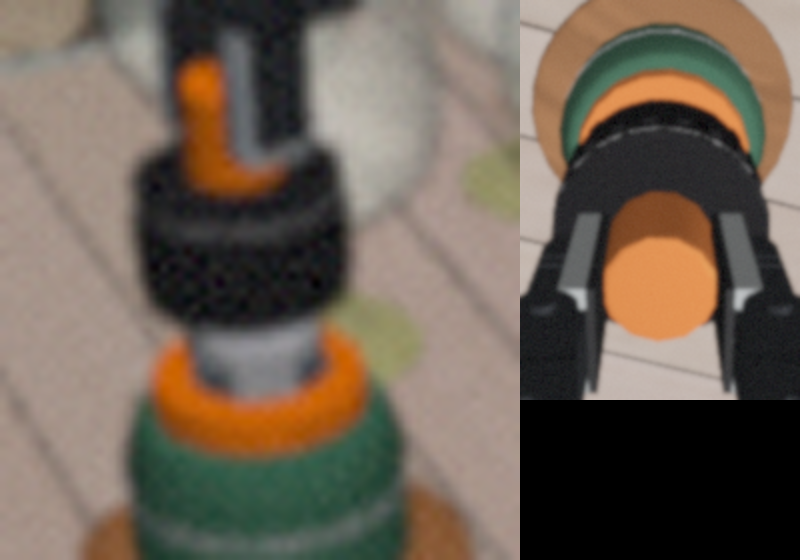

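The side view shows the cap axis at about column 210.2 and the neck at 212.5, with 211.7 expected at the cap's height, so the cap is 2–3 mm too far left. The wrist view wants about 1 mm toward -y. I shift by about (+1.8,-1.5) mm and re-measure.

```bash
python3 -m crank '[[[0.0013,0.0019,0],0],[[0,0,0],0],[[0,0,0],0],[[0,0,0],0]]'
cat > chk.py <<'E'
from workcell import observe, capture
from h import *
np.set_printoptions(precision=4,suppress=True)
o=observe();print(np.array(o["tool_pos"]),o["force"])
s=capture("side");w=capture("wrist")
g=s["img"].astype(float).mean(2);r=[]
def cross(row,x0,step,th):
    x=x0
    while row[x]<th: x+=step
    a,b=row[x-step],row[x]; return x-step+step*(th-a)/(b-a)
zc=o["tool_pos"][2]-.0157+.012
v0=proj(s,(.518,.205,zc))
c=[(cross(g[r],210,-1,85)+cross(g[r],210,1,85))/2 for r in range(int(v0[1])-2,int(v0[1])+4)]
print("cap col",np.round(c,1),"expected if on neck:",212.1+v0[0]-proj(s,(.518,.205,.078))[0])
# wrist: columns of seal arc and of cup at the same time
hsv=cv2.cvtColor(w["img"],cv2.COLOR_RGB2HSV)
m=cv2.inRange(hsv,(4,120,150),(22,255,255))
for x in comps(w["img"],(4,120,150),(22,255,255),150)[0]: print(x)
E
python3 chk.py
```

```text
time_s: 7.93
tool_pos: [0.5194, 0.2055, 0.1214]
orientation: [180.0, -0.0, 15.5]
force: [0.2, -0.0, -0.7]
gripper_width: 0.0234
[0.5194 0.2055 0.1214] [ 0.2125 -0.0374 -0.7103]
cap col [210.9 211.  211.1 211.2 211.2 211.3] expected if on neck: 210.70559563759977
([216, 142, 126, 99, 2577], [275.3, 175.6])
([237, 188, 82, 34, 900], [276.3, 199.8])
([252, 267, 56, 53, 2413], [280.0, 292.8])
```

Aligned within about 1 mm in both views. Pressing down in steps.

```bash
python3 -m crank '[[[0,0,0.003],0],[[0,0,0.003],0],[[0,0,0.003],0],[[0,0,0.003],0],[[0,0,0],0]]'
python3 -m crank '[[[0,0,0.002],0],[[0,0,0.002],0],[[0,0,0],0]]'
python3 -m crank '[[[0,0,0.002],0],[[0,0,0.002],0],[[0,0,0],0]]'
```

```text
time_s: 8.45
tool_pos: [0.5187, 0.2053, 0.1084]
orientation: [180.0, 0.1, 15.5]
force: [0.6, 0.1, -0.6]
gripper_width: 0.024
time_s: 8.7
tool_pos: [0.519, 0.2054, 0.1049]
orientation: [180.0, 0.0, 15.5]
force: [-0.4, -0.5, -2.1]
gripper_width: 0.024
time_s: 8.95
tool_pos: [0.5189, 0.2061, 0.101]
orientation: [-180.0, 0.0, 15.5]
force: [-1.2, 0.7, 0.5]
gripper_width: 0.0238
```

```bash
for i in 1; do python3 -m crank '[[[0,0,0.001],0],[[0,0,0.001],0]]'; done
python3 -m crank '[[[0,0,0.001],0],[[0,0,0],0]]'
python3 -m crank '[[[0,0,0.001],0],[[0,0,0],0]]'
python3 -m crank '[[[0,0,0.001],0],[[0,0,0],0]]'
python3 -m crank '[[[0,0,0.001],0],[[0,0,0],0]]'
```

```text
time_s: 9.12
tool_pos: [0.5195, 0.2064, 0.0999]
orientation: [-179.9, -0.1, 15.5]
force: [-1.6, 1.0, 10.3]
gripper_width: 0.0239
time_s: 9.28
tool_pos: [0.5199, 0.2064, 0.0994]
orientation: [-179.9, -0.1, 15.5]
force: [-1.4, 1.4, 8.0]
gripper_width: 0.0239
time_s: 9.45
tool_pos: [0.5202, 0.2065, 0.0987]
orientation: [-179.9, -0.2, 15.5]
force: [-1.9, 0.9, 9.9]
gripper_width: 0.024
time_s: 9.62
tool_pos: [0.5194, 0.2061, 0.097]
orientation: [-180.0, -0.1, 15.5]
force: [-2.4, 1.9, 0.1]
gripper_width: 0.0235
time_s: 9.78
tool_pos: [0.5185, 0.2057, 0.0945]
orientation: [-180.0, 0.1, 15.5]
force: [-0.2, 2.2, -5.2]
gripper_width: 0.0237
```

Clicked (force went from +10 to -5 N). Now pressing on.

```bash
python3 -m crank '[[[0,0,0.001],0],[[0,0,0.001],0],[[0,0,0],0],[[0,0,0],0]]'
python3 -m crank '[[[0,0,0.001],0],[[0,0,0.001],0],[[0,0,0],0]]'
python3 -m crank '[[[0,0,0.001],0],[[0,0,0],0],[[0,0,0],0]]'
python3 -m crank '[[[0,0,0.001],0],[[0,0,0],0],[[0,0,0],0]]'
python3 -m crank '[[[0,0,0.001],0],[[0,0,0],0],[[0,0,0],0]]'
```

```text
time_s: 10.12
tool_pos: [0.5189, 0.2056, 0.0932]
orientation: [-180.0, 0.0, 15.5]
force: [-2.7, 2.3, 1.1]
gripper_width: 0.0241
time_s: 10.37
tool_pos: [0.5196, 0.2054, 0.0916]
orientation: [180.0, -0.0, 15.5]
force: [-2.7, 1.3, 4.3]
gripper_width: 0.0236
time_s: 10.62
tool_pos: [0.5196, 0.2054, 0.0908]
orientation: [180.0, -0.0, 15.5]
force: [-3.1, 1.3, 5.8]
gripper_width: 0.0238
time_s: 10.87
tool_pos: [0.5197, 0.2054, 0.0899]
orientation: [180.0, -0.1, 15.5]
force: [-3.7, 0.7, 6.5]
gripper_width: 0.0235
time_s: 11.12
tool_pos: [0.5197, 0.2054, 0.0891]
orientation: [180.0, -0.1, 15.5]
force: [-3.1, 0.5, 9.0]
gripper_width: 0.0239
```

```bash
python3 -m crank '[[[0,0,0.001],0],[[0,0,0],0],[[0,0,0],0]]'
python3 -m crank '[[[0,0,0.001],0],[[0,0,0],0],[[0,0,0],0]]'
python3 -m crank '[[[0,0,0.001],0],[[0,0,0],0],[[0,0,0],0]]'
python3 - <<'E'
from workcell import capture
from h import *
s=capture("side")
cv2.imwrite("pics/m7.png",cv2.resize(s["img"][130:210,170:255],(595,560),interpolation=cv2.INTER_CUBIC)[...,::-1])
E
```

```text
time_s: 11.37
tool_pos: [0.5197, 0.2054, 0.0882]
orientation: [180.0, -0.1, 15.5]
force: [-3.0, 0.8, 9.1]
gripper_width: 0.0236
time_s: 11.62
tool_pos: [0.5197, 0.2054, 0.0876]
orientation: [180.0, -0.1, 15.5]
force: [-3.8, 0.4, 12.4]
gripper_width: 0.0236
time_s: 11.87
tool_pos: [0.5199, 0.2054, 0.0875]
orientation: [180.0, -0.1, 15.5]
force: [-5.9, -0.9, 20.4]
gripper_width: 0.0237
```

View pics/m7.png

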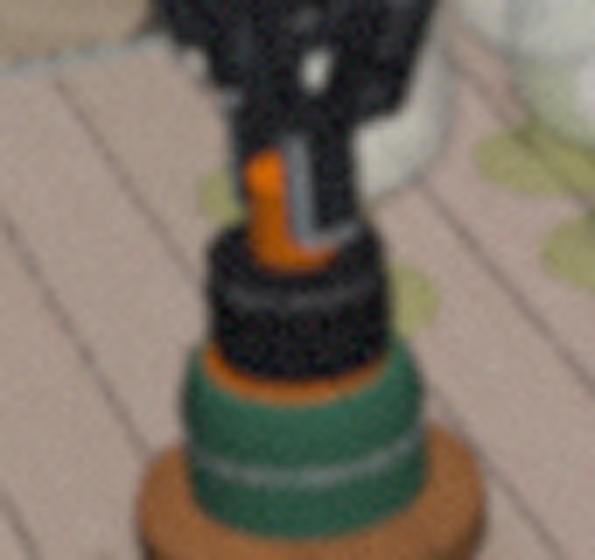

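The cap sits level on the neck at (300,310 in the crop), with only a thin orange seal strip left. The force rose sharply to 20 N with no further travel, which is the hard stop. Holding for more than 2 s.

```bash
for i in 1 2 3; do :; done
python3 -m crank '[[[0,0,0],0],[[0,0,0],0],[[0,0,0],0],[[0,0,0],0],[[0,0,0],0],[[0,0,0],0],[[0,0,0],0],[[0,0,0],0]]'
python3 -m crank '[[[0,0,0],0],[[0,0,0],0],[[0,0,0],0],[[0,0,0],0],[[0,0,0],0],[[0,0,0],0],[[0,0,0],0],[[0,0,0],0]]'
python3 -m crank '[[[0,0,0],0],[[0,0,0],0],[[0,0,0],0],[[0,0,0],0],[[0,0,0],0],[[0,0,0],0],[[0,0,0],0],[[0,0,0],0]]'
python3 -m crank '[[[0,0,0],0],[[0,0,0],0],[[0,0,0],0],[[0,0,0],0],[[0,0,0],0],[[0,0,0],0],[[0,0,0],0],[[0,0,0],0]]'
python3 -c "from workcell import close_job; print(close_job())"
```

```text
time_s: 12.58
tool_pos: [0.5199, 0.2054, 0.0874]
orientation: [180.0, -0.1, 15.5]
force: [-5.1, 0.3, 20.0]
gripper_width: 0.0238
time_s: 13.25
tool_pos: [0.5199, 0.2054, 0.0875]
orientation: [180.0, -0.1, 15.5]
force: [-6.5, -0.4, 20.9]
gripper_width: 0.0234
time_s: 13.92
tool_pos: [0.5199, 0.2054, 0.0875]
orientation: [180.0, -0.1, 15.5]
force: [-5.7, -1.5, 19.7]
gripper_width: 0.0236
time_s: 14.58
tool_pos: [0.5199, 0.2054, 0.0874]
orientation: [180.0, -0.1, 15.5]
force: [-6.0, -0.2, 20.3]
gripper_width: 0.0235
the job is handed in; nothing more can be done
None
```

The black cap is snapped onto the flask. I handed the job in at about 14.6 s with the arm still gripping the knob and pressing.

- **Click:** the force rose to about 10 N, then dropped to -5 N as the bead slipped under the catches.
- **Squash:** I pressed on until the force rose sharply to about 20 N with no further travel, which I read as the seal's hard stop (8 mm). The side picture shows only a thin strip of orange left.
- **Hold:** I held this for 2.7 s at a steady 20 N, with the tool height constant and the grip unchanged.

Things that failed or disagreed:
- **First grasp missed:** the fingers closed just above the knob, because the fingertips stood about 21 mm higher than the reported tool position. I corrected this from the pictures and gripped on the second try.
- **Grip reading:** the gripper read about 24 mm on the 26 mm knob.
- **Centring views:** before pressing, the side and wrist views disagreed by a few mm on where the cap sat over the neck. I split the difference with a shift of about 2 mm, after which both agreed within about 1 mm.
- **Side force:** about 6 N of sideways force remained during the final hold.

I never moved near the salt shaker, tumbler or spice jar, but I did not check them in a final picture.

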